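# Open the games cabinet with its T-handle and lay the coin rack across door and side panel

## Task

Fit the loose T-handle fully down onto the brass square spindle at the cabinet door's hinge and turn it to swing the door all the way open, square to the cabinet, without pushing the door itself with the gripper. Then lay the pink coin rack across the narrow top edges of the open door and the fixed side panel: teeth pointing at the cabinet, centred over the two, its spine over their red marks. Leave the handle on its spindle and do not disturb the tumblers and the jar.

Things in the scene. Friction and masses are not known exactly. Their poses are not given: they have to be found in the camera images.
- cabinet: Fixed brown wooden games cabinet, 150 deep (its x) by 240 wide (y) by 120 mm high. Origin: centre of its underside; x points from front to back, the front face is at x = -75 mm, towards the robot. A small pale swing door is hinged at x = -83, y = +90 mm; a pale fixed side panel juts out of its front at y = -60 mm.
- spindle (a point): Seat of the upright brass square spindle on the door's hinge axis, 125 mm above the board, where the centre of the handle's underside must rest on a collar. Above it: 24 mm square, 19 mm high, then tapered to 15 mm square, ending 31 mm above this point. It turns with the door: the point's x and y axes are parallel to the square's sides; -y points along the leaf from hinge to free edge.
- door_angle (a joint): Door angle in rad: 0 closed (leaf along the cabinet's front), grows as the door opens, clockwise seen from above, to the stop at 1.571 (leaf sticks straight out of the front, parallel to the side panel). Starts slightly ajar and stays where it is left (stiff hinge, about 0.06 N m).
- door: Pale wooden door leaf, with its spindle: 14 mm thick, from 12 mm behind the hinge axis to 137 mm in front of it (along its -y), top edge 120 mm above the board, a red mark 20 mm long across that edge, its middle 103 mm from the hinge axis. Origin: on the hinge axis at board height.
- panel_mark (a point): Middle of the red mark (20 mm long) on the top edge of the pale wooden side panel fixed to the cabinet. The panel is 14 mm thick, its top edge 120 mm above the board; it runs from the cabinet's front face (111 mm behind this point, along +x) to 34 mm in front of it, parallel to the opened door and 150 mm from it, centre to centre. Axes as the cabinet's.
- rest (a point): Resting place for the rack, 120 mm above the board, midway between the top edges of the opened door and the side panel, 103 mm in front of the hinge axis, level with the red marks. Axes as the cabinet's (x towards its back). The centre of the underside of the rack's spine belongs here.
- handle: Loose T-handle standing bore down. Brass block 46 x 46 x 36 mm with a 26 mm square bore 33 mm deep from below (3 mm chamfer), sides parallel to its x and y; on top a dark wooden grip bar 72 mm long (its x), 20 mm wide (y), from 36 to 64 mm above the underside. Origin: centre of its underside; about 150 g. Fits the spindle in any of four quarter turns.
- rack: Loose pink plastic comb-shaped coin rack lying flat. Spine 196 mm long (its y), 20 mm wide (x), 36 mm high; eight teeth 12 mm high stick out at the foot on its +x side, to 44 mm from the spine's middle. Origin: centre of the spine's underside; about 160 g. Grip the spine across its 20 mm width, above the teeth.
- teeth (a point): Point in the middle of the row of the rack's tooth tips, 44 mm from the rack's origin along its +x, 6 mm above its underside.
- tumbler_a: Glass tumbler, 100 mm high, 70 mm across the rim; a bystander. Origin: centre of its underside.
- tumbler_b: Second glass tumbler, same as the first; a bystander.
- jar: Blue ceramic jar with steel screw lid, 108 mm high, 86 mm across; a bystander. Origin: centre of its underside.
Not all that is in view belongs to the job. Several things have the shape of the handle; the one meant has the colours described above.

How it is judged:
On the way, in this order (a step that is already met when the one before it is completed fails the run):
1. the handle is seated on the spindle (horizontal distance between handle and spindle below 0.004 m and z of handle in the frame of spindle between -0.004 and 0.004 m and angle between handle's own z axis and vertical below 0.08 rad), for 0.2 s.
2. the door is fully open, with the handle on the spindle (all of step 1 and value of joint door_angle above 1.42 rad), for 0.2 s.
At the end, for the whole second after the job is handed in: Rack at rest, level (0.06 rad) on both top edges: origin within 18 mm of the rest point along x and y, 4 mm in height, within 0.15 rad of square, teeth on the cabinet side; door open beyond 1.42 rad; handle upright on the spindle, within 4 mm of its seat; tumblers and jar not moved 30 mm (all of step 2 and x of rack in the frame of rest between -0.018 and 0.018 m and y of rack in the frame of rest between -0.018 and 0.018 m and z of rack in the frame of rest between -0.004 and 0.004 m and angle between the y axis of rack and the y axis of rest, either way round below 0.15 rad and angle between rack's own z axis and vertical below 0.06 rad and x of teeth in the frame of rest above 0.02 m and linear speed of rack below 0.02 m/s); the robot touches nothing.
It fails at once if the gripper pushes the door itself (contact force between the fingers and door above 3 N).
It fails at once if the tumbler_a is moved by more than 30 mm or tipped (distance of tumbler_a from where it was at the start of the episode above 0.03 m or angle between tumbler_a's own z axis and vertical above 0.3 rad).
It fails at once if the tumbler_b is moved by more than 30 mm or tipped (distance of tumbler_b from where it was at the start of the episode above 0.03 m or angle between tumbler_b's own z axis and vertical above 0.3 rad).
It fails at once if the jar is moved by more than 30 mm or tipped (distance of jar from where it was at the start of the episode above 0.03 m or angle between jar's own z axis and vertical above 0.3 rad).
It also fails if it takes over 64 s, if anything falls off the work surface, if the arm or the gripper's body presses on something with over 40 N, if the wrist force passes 120 N, or if a joint passes its speed limit or range.

## Robot

A 6-joint arm with a two-finger parallel gripper is mounted at the origin on the work surface. World frame = base frame: x ahead of the robot, y to its left, z up, the work surface at z = 0. Lengths are in m, angles in rad, forces in N, time in s.
With the tool pointing down it reaches from about 0.425 to 0.95 m from the base axis. Payload 14.7 kg.
Tool frame: the origin (TCP) lies at the very end of the fingers, on their centre line; the grasp point (between the pads) lies 19 mm behind it; z points along the fingers, y is the line along which they close (so a half turn about z gives the same grasp; the last joint's range is limited). The gripper opens to 85 mm and grips with 20 to 120 N. Pads are 22 mm wide; open, the fingers measure 114 mm over their backs; the gripper's body (76 mm by 85 mm) begins 54 mm behind the grasp point. The pads swing forward as they close: fully open they stand 13 mm farther back than shut.
Start: joints at [1.232, 0.48, 1.596, -0, 1.065, -0.047], TCP at [0.187, 0.623, 0.231] pointing down, gripper open.
Joint ranges: [-2.75, 2.75], [-0.82, 2.05], [0.23, 2.67], [-1.56, 4.7], [0.09, 2.69], [-2.92, 2.92]. Speed limits (rad/s): [1.89, 1.89, 2.39, 3.01, 3.01, 3.01].

## Interface

Orientations are given as a unit quaternion [x, y, z, w].
In Python, from rig import bot gives the robot as it stands.
- The arm moves only by the tool send_rows, never from a script. Its arguments are lists of equal length, an entry for each row: "xyz": the shift along the tool's x, y, z in cm, a list of three; "twist": the turn about the tool's z in degrees; "claw": the finger opening in cm, from 0 to 8.54. A call has 1 to 12 rows; each row is the pose to reach, as a shift and turn from the pose commanded when the call began, along the tool's axes at that moment; what a row does not reach only later rows make up. A row lasts 1/12 s, in which the tool goes at most 41.7 mm and 7.16 degrees, less where a joint would pass 70% of its speed; a pose out of reach is approached as far as the arm can. A call with a gripper value outside its range is refused whole. The fingers move at their own pace and stop on an object; "squeeze" is the grip in N (left out, the last holds). Time passes only in rows, so rows that repeat a pose let the fingers close. It gives the time, the measured TCP pose, the force, the opening and the grip force at its end, in the units of the state.
- bot.observe(): the state, without advancing time (a new reading comes with each control period).
- bot.grab_frame(name): name is "side" or "top" or "wrist"; returns a dict with "img" (420x560x3 uint8, blue, green, red), "intrinsics" (3x3 intrinsics, pixels), "origin" and "orientation" of the camera in the world. Camera axes: x right, y down, z forward; pixel columns grow to the right and rows downward; lengths in m; the calibration is good to about 2 mm. The wrist camera is an equidistant fisheye: a pixel r from the principal point sees the ray r / f radians off the axis. A picture is of the moment at which its call begins. There is no depth.
- bot.finish_job(): hands the job in; it is judged then, once.
Trained networks look in a picture, given as the dict that the camera call returned (one of the last four; its "shot" number tells which), for a name from the list of things; names that differ only in an ending like _2 or _b are one class to them, and where a whole thing is asked for, a point or a joint stands for the part that bears it (a point fixed in the world has none). Each returns a list of dicts, best first, with "p" (0 to 1); they miss things now and then, are a little off and sometimes report something else, mostly with a low value. They report only what shows in the picture. A call takes as long as a camera call. They do not tell look-alikes from the thing itself.
- bot.search_frame(picture, query): "position" ([x, y, z] in m, in world coordinates, good to about 4 mm: the middle of the surface that is visible of it).
- bot.tip_of(picture, query): "position" ([x, y, z] in m, in world coordinates, good to about 4 mm: a listed point, or the origin of a listed thing).
The state is a dict: "t": time; "joint_pos": joint angles; "dq": joint speeds; "tau": joint torques, N m; "ee_pos": TCP position; "tool_rot": TCP orientation; "wrist_force": force on the tool from outside, world axes, zero at the start; "wrist_torque": the same for the moment, N m; "grip_width": finger opening in m; "grip_force": force on a finger pad.
Only numpy, scipy, OpenCV 4.12 (cv2) and the standard library are available. Lean on these libraries where they do the work, as an engineer would, in place of code of your own. Each camera call takes 0.05 s, during which the arm holds its last target. There are 200 camera calls.

## Working session

There is one attempt and no reset: what is moved stays moved. The work goes in short steps, Python scripts to look and compute and a tool call to move; the robot and the scene stay as the last step left them, time stands still between calls to the robot, and variables do not carry over. Pictures are saved under pics/ and viewed, at most 10 in all, crops included, and the job is handed in when it is done.

Besides the shell and the picture viewer there is one more tool, called after "Emit:" as name(argument=value, ...) on one line, values as JSON. send_rows: Moves the arm, as the interface text tells. Its arguments: {"type":"object","properties":{"xyz":{"type":"array","items":{"type":"array","items":{"type":"number"}}},"twist":{"type":"array","items":{"type":"number"}},"claw":{"type":"array","items":{"type":"number"}},"squeeze":{"type":"number"}},"required":["xyz","twist","claw"]}

```bash
mkdir -p pics; cat > h.py <<'E'
import numpy as np, cv2
from scipy.spatial.transform import Rotation as R
from rig import bot
def ray(p,uv):
    K=np.array(p["intrinsics"]); q=R.from_quat(p["orientation"])
    d=np.array([(uv[0]-K[0,2])/K[0,0],(uv[1]-K[1,2])/K[1,1],1.])
    return np.array(p["origin"]),q.apply(d)
def onz(p,uv,z):
    o,d=ray(p,uv); return o+d*(z-o[2])/d[2]
def proj(p,X):
    K=np.array(p["intrinsics"]); c=R.from_quat(p["orientation"]).inv().apply(np.array(X)-p["origin"])
    return (K@(c/c[2]))[:2]
def show(o=None):
    o=o or bot.observe()
    print(round(o["t"],2),np.round(o["ee_pos"],4),R.from_quat(o["tool_rot"]).as_matrix().round(3).tolist(),np.round(o["joint_pos"],2),o["grip_width"],o["grip_force"],np.round(o["wrist_force"],1))
E
python3 - <<'E'
from h import *
show()
for n in ["side","top"]:
    p=bot.grab_frame(n); cv2.imwrite(f"pics/{n}0.png",p["img"])
    np.savez(f"{n}0.npz",**{k:p[k] for k in("img","intrinsics","origin","orientation")})
    print(n,np.round(p["origin"],3),np.round(R.from_quat(p["orientation"]).as_matrix()[:,2],2))
    for q in ["cabinet","spindle","door","panel_mark","handle","rack","teeth","tumbler_a","jar"]:
        print(q,[(np.round(d["position"],3).tolist(),round(d["p"],2),proj(p,d["position"]).round().tolist()) for d in bot.tip_of(p,q)[:4]])
E
```

```text
0.0 [0.1868 0.6221 0.2307] [[-0.958, 0.288, -0.0], [0.288, 0.958, -0.001], [0.0, -0.001, -1.0]] [ 1.23  0.48  1.6  -0.    1.07 -0.05] 0.08553774254125787 0.0 [-0.1  0.9  0.6]
side [ 1.211 -0.019  0.764] [-0.68  0.04 -0.73]
cabinet [([0.666, 0.054, 0.004], 0.65, [304.0, 251.0])]
spindle [([0.575, 0.132, 0.125], 0.69, [336.0, 186.0]), ([0.667, 0.054, 0.003], 0.16, [304.0, 251.0])]
door []
panel_mark [([0.486, -0.018, 0.119], 0.96, [270.0, 164.0])]
handle [([0.488, -0.292, 0.002], 0.9, [167.0, 201.0]), ([0.389, -0.334, 0.001], 0.67, [157.0, 176.0]), ([0.571, -0.215, 0.001], 0.66, [193.0, 225.0])]
rack [([0.479, 0.314, 0.0], 0.97, [394.0, 191.0])]
teeth [([0.491, -0.286, 0.0], 0.72, [170.0, 202.0]), ([0.513, 0.331, 0.004], 0.58, [404.0, 199.0]), ([0.722, -0.288, -0.0], 0.56, [153.0, 279.0])]
tumbler_a [([0.682, 0.386, -0.0], 0.96, [444.0, 251.0]), ([0.706, 0.267, -0.004], 0.72, [397.0, 263.0])]
jar [([0.725, -0.291, 0.001], 0.73, [152.0, 279.0])]
top [0.428 0.038 1.268] [ 0.11 -0.   -0.99]
cabinet [([0.67, 0.055, 0.004], 0.69, [265.0, 162.0]), ([0.704, 0.268, -0.002], 0.27, [176.0, 147.0])]
spindle [([0.58, 0.136, 0.127], 0.65, [225.0, 192.0])]
door [([0.576, 0.14, 0.002], 0.87, [228.0, 201.0])]
panel_mark [([0.486, -0.021, 0.119], 0.56, [298.0, 238.0])]
handle [([0.389, -0.338, 0.006], 0.67, [433.0, 286.0]), ([0.487, -0.284, 0.002], 0.6, [409.0, 243.0]), ([0.57, -0.219, 0.006], 0.56, [381.0, 207.0])]
rack []
teeth [([0.512, 0.33, 0.007], 0.93, [145.0, 226.0])]
tumbler_a [([0.683, 0.383, -0.004], 0.86, [128.0, 154.0]), ([0.703, 0.265, -0.004], 0.6, [177.0, 147.0])]
jar [([0.72, -0.294, -0.0], 0.86, [412.0, 145.0])]
```

View pics/top0.png

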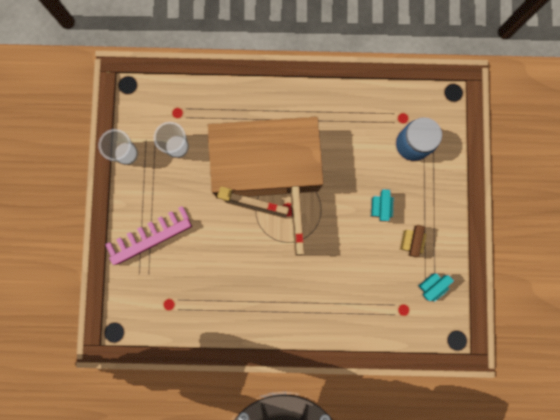

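View pics/side0.png

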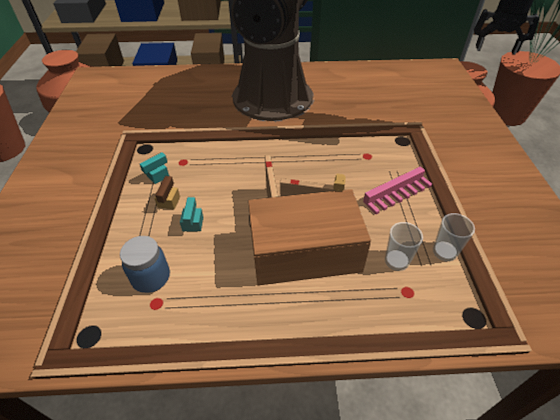

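The top view shows the brass and dark-wood handle at about px (413,241), with two teal look-alikes beside it. The spindle is at (225,193), the door is slightly ajar, and the rack is at (148,237). I'll start moving and take wrist pictures on the way.

```bash
cat >> h.py <<'E'
def go(x,y,z,yaw,frm=None):
    "shift (cm) and twist (deg) to reach world x,y,z with tool-x yaw (deg), from commanded (default measured) pose"
    o=bot.observe(); p=np.array(o["ee_pos"]); M=R.from_quat(o["tool_rot"]).as_matrix()
    s=M.T@(np.array([x,y,z])-p)*100
    cur=np.degrees(np.arctan2(M[1,0],M[0,0])); tw=-((yaw-cur+180)%360-180)
    print("shift",s.round(2),"twist",round(tw,2),"rows>=",round(np.linalg.norm(s)/4.17,1)); 
def wray(p,uv):
    K=np.array(p["intrinsics"]); d=np.array([(uv[0]-K[0,2])/K[0,0],(uv[1]-K[1,2])/K[1,1]]); r=np.hypot(*d)
    v=np.append(d/r*np.sin(r),np.cos(r)) if r>0 else np.array([0,0,1.])
    return np.array(p["origin"]),R.from_quat(p["orientation"]).apply(v)
def wonz(p,uv,z):
    o,d=wray(p,uv); return o+d*(z-o[2])/d[2]
def wproj(p,X):
    K=np.array(p["intrinsics"]); c=R.from_quat(p["orientation"]).inv().apply(np.array(X)-p["origin"])
    th=np.arctan2(np.hypot(c[0],c[1]),c[2]); u=c[:2]/np.hypot(c[0],c[1])*th
    return np.array([K[0,0]*u[0]+K[0,2],K[1,1]*u[1]+K[1,2]])
def look(name,qs):
    p=bot.grab_frame("wrist"); cv2.imwrite(f"pics/{name}.png",p["img"])
    np.savez(f"{name}.npz",**{k:p[k] for k in("img","intrinsics","origin","orientation")})
    print(np.round(p["origin"],3),p["intrinsics"][0][0])
    for q in qs: print(q,[(np.round(d["position"],4).tolist(),round(d["p"],2),wproj(p,d["position"]).round().tolist()) for d in bot.tip_of(p,q)[:3]])
    return p
E
python3 -c "
from h import *
go(0.5,0.24,0.231,165)"
```

```text
shift [-4.098e+01 -2.763e+01  3.000e-02] twist -1.72 rows>= 11.9
```

Emit:
send_rows(xyz=[[-41,-27.6,0],[-41,-27.6,0],[-41,-27.6,0],[-41,-27.6,0],[-41,-27.6,0],[-41,-27.6,0],[-41,-27.6,0],[-41,-27.6,0],[-41,-27.6,0],[-41,-27.6,0],[-41,-27.6,0],[-41,-27.6,0]], twist=[-1.7,-1.7,-1.7,-1.7,-1.7,-1.7,-1.7,-1.7,-1.7,-1.7,-1.7,-1.7], claw=[8.5,8.5,8.5,8.5,8.5,8.5,8.5,8.5,8.5,8.5,8.5,8.5])

```text
t: 2.0
ee_pos: [0.5016, 0.238, 0.2315]
tool_rot: [0.131, 0.991, 0.0, 0.0]
wrist_force: [0.8, 0.6, 0.6]
grip_width: 0.0854
grip_force: 0.0
```

```bash
python3 -c "
from h import *
show()
look('w1',['spindle','panel_mark','rack','teeth','cabinet','door'])
go(0.5,0.05,0.231,165); go(0.487,-0.286,0.2,168)"
```

```text
2.0 [0.5016 0.238  0.2315] [[-0.966, 0.26, 0.001], [0.26, 0.966, 0.0], [-0.001, 0.0, -1.0]] [ 0.39  0.35  1.82 -0.    0.98 -0.92] 0.08541781923532611 0.0 [0.8 0.6 0.6]
[0.435 0.255 0.376] 325.19226210127806
spindle [([0.5765, 0.1377, 0.129], 0.74, [195.0, 312.0]), ([0.5741, 0.1327, 0.0017], 0.57, [213.0, 256.0])]
panel_mark [([0.4869, -0.0214, 0.1256], 0.59, [37.0, 257.0])]
rack [([0.4785, 0.312, -0.0026], 0.57, [335.0, 145.0])]
teeth [([0.5134, 0.3324, 0.0075], 0.78, [360.0, 171.0]), ([0.5747, 0.1319, 0.0028], 0.41, [213.0, 257.0])]
cabinet [([0.665, 0.0549, -0.0001], 0.92, [185.0, 323.0])]
door [([0.5758, 0.1348, -0.0005], 0.97, [216.0, 256.0])]
shift [ -4.97 -18.44   0.03] twist 0.04 rows>= 4.6
shift [-12.39 -51.24   3.12] twist -2.96 rows>= 12.7
```

View pics/w1.png

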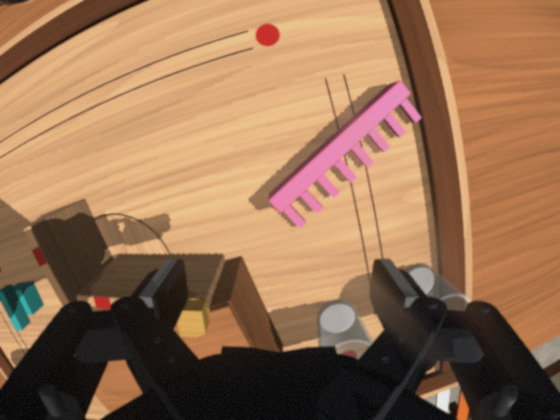

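The wrist view shows the rack at px (270,200)–(405,90) with its teeth to the lower right, the spindle at (193,318), and the door's red mark at (103,302). Next I'll take a view above the handle.

```bash
python3 -c "
from h import *
go(0.54,-0.29,0.231,165)"
```

```text
shift [-1.762e+01 -5.026e+01  2.000e-02] twist 0.04 rows>= 12.8
```

Emit:
send_rows(xyz=[[-17.6,-50.3,0],[-17.6,-50.3,0],[-17.6,-50.3,0],[-17.6,-50.3,0],[-17.6,-50.3,0],[-17.6,-50.3,0],[-17.6,-50.3,0],[-17.6,-50.3,0],[-17.6,-50.3,0],[-17.6,-50.3,0],[-17.6,-50.3,0],[-17.6,-50.3,0]], twist=[0,0,0,0,0,0,0,0,0,0,0,0], claw=[8.5,8.5,8.5,8.5,8.5,8.5,8.5,8.5,8.5,8.5,8.5,8.5])

```text
t: 3.35
ee_pos: [0.5376, -0.2591, 0.2315]
tool_rot: [0.13, 0.992, 0.0, 0.0]
wrist_force: [2.2, -0.0, 0.6]
grip_width: 0.0853
grip_force: 0.0
```

```bash
python3 -c "
from h import *
show()
p=look('w2',['handle'])
x0,y0=[int(v) for v in wproj(p,[0.488,-0.288,0.03])]; print(x0,y0)
y1=max(0,y0-75);x1=max(0,x0-100)
c=p['img'][y1:y1+150,x1:x1+200]; print(x1,y1); cv2.imwrite('pics/w2c.png',cv2.resize(c,None,fx=4,fy=4))"
```

```text
3.35 [ 0.5376 -0.2591  0.2315] [[-0.966, 0.257, 0.0], [0.257, 0.966, 0.0], [-0.0, 0.0, -1.0]] [-0.5   0.41  1.72  0.    1.01 -1.81] 0.08528153106187916 0.0 [ 2.2 -0.   0.6]
[ 0.471 -0.242  0.376] 325.19226210127806
handle [([0.3858, -0.3351, 0.0044], 0.92, [181.0, 74.0]), ([0.4869, -0.283, 0.0003], 0.82, [247.0, 144.0]), ([0.5681, -0.2156, 0.0012], 0.65, [321.0, 195.0])]
240 147
140 72
```

View pics/w2c.png

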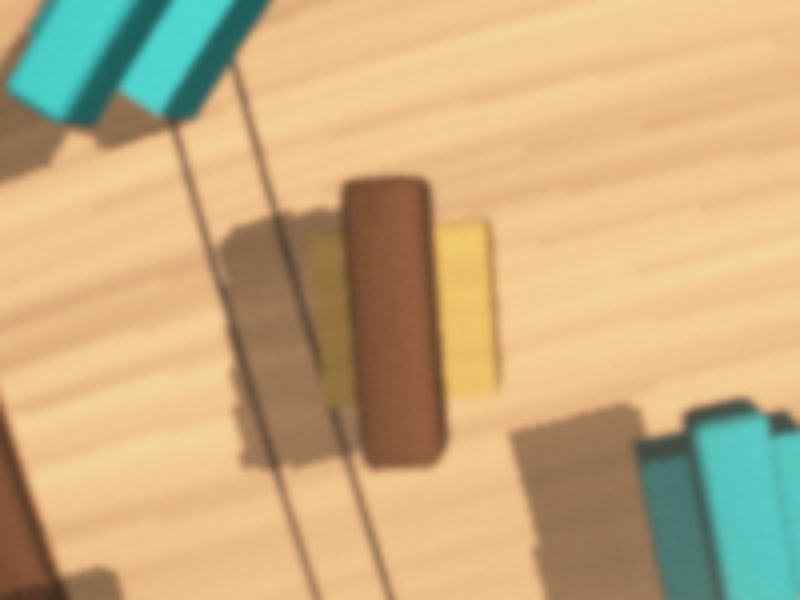

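The crop shows the target handle with its dark bar spanning (344–445, 180–467) in 4x crop pixels, and teal look-alikes at the upper left and lower right. I'll turn the bar corners into a pose.

```bash
python3 -c "
from h import *
p=dict(np.load('w2.npz'))
c=[(344,182),(429,180),(445,465),(364,467)]
W=np.array([wonz(p,(140+u/4,72+v/4),0.064) for u,v in c]); print(W.round(4)); m=W.mean(0)
d=(W[0]+W[1]-W[2]-W[3])/2; yaw=np.degrees(np.arctan2(d[1],d[0])); print(m,np.linalg.norm(d),np.linalg.norm(W[0]-W[1]),yaw)
show()
go(m[0],m[1],0.11,yaw); go(m[0],m[1],0.041,yaw)"
```

```text
[[ 0.4542 -0.2892  0.064 ]
 [ 0.4595 -0.2694  0.064 ]
 [ 0.5274 -0.2844  0.064 ]
 [ 0.5226 -0.304   0.064 ]]
[ 0.49092862 -0.28675845  0.064     ] 0.0697564181495017 0.020444677065448665 167.6624133564736
3.45 [ 0.5382 -0.2627  0.2313] [[-0.965, 0.261, 0.001], [0.261, 0.965, -0.002], [-0.002, -0.001, -1.0]] [-0.5   0.41  1.72 -0.    1.01 -1.81] 0.08509751192688343 0.0 [0.2 0.3 0.1]
shift [ 3.96 -3.54 12.13] twist -2.79 rows>= 3.2
shift [ 3.97 -3.53 19.03] twist -2.79 rows>= 4.7
```

Emit:
send_rows(xyz=[[4.0,-3.5,4],[4.0,-3.5,8],[4.0,-3.5,12],[4.0,-3.5,15],[4.0,-3.5,17],[4.0,-3.5,19],[4.0,-3.5,19]], twist=[-2.8,-2.8,-2.8,-2.8,-2.8,-2.8,-2.8], claw=[8.5,8.5,8.5,8.5,8.5,8.5,8.5])

```text
t: 4.03
ee_pos: [0.4881, -0.2792, 0.0379]
tool_rot: [0.106, 0.994, 0.001, -0.003]
wrist_force: [-0.9, 1.2, -0.5]
grip_width: 0.0849
grip_force: 0.0
```

```bash
python3 -c "
from h import *
show();go(0.4908,-0.2868,0.041,167.7)"
```

```text
4.03 [ 0.4881 -0.2792  0.0379] [[-0.978, 0.21, -0.005], [0.21, 0.978, 0.003], [0.005, 0.002, -1.0]] [-0.57  0.63  1.94  0.    0.58 -1.93] 0.08488245586483127 0.0 [-0.9  1.2 -0.5]
shift [-0.42 -0.69 -0.32] twist 0.18 rows>= 0.2
```

Emit:
send_rows(xyz=[[-0.3,-0.6,-0.2],[-0.3,-0.6,-0.2],[-0.3,-0.6,-0.2],[-0.3,-0.6,-0.2]], twist=[0.2,0.2,0.2,0.2], claw=[8.5,8.5,8.5,8.5])

```text
t: 4.37
ee_pos: [0.4924, -0.2887, 0.0448]
tool_rot: [0.108, 0.994, -0.001, 0.001]
wrist_force: [0.4, -0.1, 0.6]
grip_width: 0.085
grip_force: 0.0
```

```bash
python3 -c "
from h import *
show();go(0.4908,-0.2868,0.041,167.7)"
```

```text
4.37 [ 0.4924 -0.2887  0.0448] [[-0.977, 0.215, 0.002], [0.215, 0.977, -0.001], [-0.002, -0.001, -1.0]] [-0.58  0.62  1.93  0.    0.59 -1.94] 0.08498900157698065 0.0 [ 0.4 -0.1  0.6]
shift [0.19 0.16 0.38] twist -0.11 rows>= 0.1
```

Emit:
send_rows(xyz=[[0.2,0.15,0.3],[0.2,0.15,0.3],[0.2,0.15,0.3],[0.2,0.15,0.3],[0.2,0.15,0.3],[0.2,0.15,0.3],[0.2,0.15,0.3],[0.2,0.15,0.3],[0.2,0.15,0.3],[0.2,0.15,0.3]], twist=[0,0,0,0,0,0,0,0,0,0], claw=[8.5,3,1,1,1,1,1,1,1,1], squeeze=60)

```text
t: 5.2
ee_pos: [0.4898, -0.2865, 0.0404]
tool_rot: [0.108, 0.994, -0.0, 0.0]
wrist_force: [-0.5, -0.6, 2.6]
grip_width: 0.019
grip_force: 59.5
```

```bash
python3 -c "
from h import *
show()"
```

```text
5.2 [ 0.4898 -0.2865  0.0404] [[-0.977, 0.215, 0.0], [0.215, 0.977, -0.0], [-0.0, -0.0, -1.0]] [-0.58  0.63  1.93 -0.    0.58 -1.94] 0.0190099109261749 59.54872369766235 [-0.5 -0.6  2.6]
```

```bash
python3 -c "
from h import *
go(0.64,0.12,0.24,165)"
```

```text
shift [ -5.93  42.93 -19.96] twist 2.58 rows>= 11.4
```

Emit:
send_rows(xyz=[[0,0,-4],[0,0,-8],[0,0,-12],[0,0,-16],[0,3,-20],[-1,7,-20],[-2,11,-20],[-3,15,-20],[-4,19,-20],[-5,23,-20],[-5.9,27,-20],[-5.9,31,-20]], twist=[0,0,0,0,0,0,1,2,2.6,2.6,2.6,2.6], claw=[1,1,1,1,1,1,1,1,1,1,1,1])

```text
t: 6.2
ee_pos: [0.6153, 0.0048, 0.2402]
tool_rot: [0.131, 0.991, -0.0, 0.0]
wrist_force: [0.3, -0.9, -1.3]
grip_width: 0.0191
grip_force: 59.5
```

Emit:
send_rows(xyz=[[0,4,0],[0,8,0],[0,12,0],[0,12,0],[0,12,0],[0,12,0]], twist=[0,0,0,0,0,0], claw=[1,1,1,1,1,1])

```text
t: 6.7
ee_pos: [0.6445, 0.1189, 0.2398]
tool_rot: [0.13, 0.991, -0.0, -0.0]
wrist_force: [-0.1, -0.3, -0.9]
grip_width: 0.0189
grip_force: 59.5
```

```bash
python3 -c "
from h import *
show()
p=look('w3',['spindle','panel_mark','cabinet','handle'])
x0,y0=[int(v) for v in wproj(p,[0.55,0.08,0.13])]; print(x0,y0)
y1=max(0,y0-105);x1=max(0,x0-140)
c=p['img'][y1:y1+210,x1:x1+280]; print(x1,y1); cv2.imwrite('pics/w3c.png',cv2.resize(c,None,fx=2.8,fy=2.8,interpolation=cv2.INTER_CUBIC))"
```

```text
6.7 [0.6445 0.1189 0.2398] [[-0.966, 0.258, -0.001], [0.258, 0.966, -0.0], [0.001, -0.001, -1.0]] [ 0.14  0.48  1.57 -0.    1.09 -1.17] 0.01891261790437124 59.53400373458862 [-0.1 -0.3 -0.9]
[0.579 0.136 0.384] 325.19226210127806
spindle [([0.5742, 0.1354, 0.1264], 0.73, [276.0, 117.0])]
panel_mark [([0.4894, -0.0227, 0.1215], 0.7, [83.0, 83.0]), ([0.4758, 0.3127, 0.0006], 0.68, [396.0, 13.0])]
cabinet [([0.6669, 0.0543, -0.0013], 0.59, [233.0, 209.0])]
handle [([0.6448, 0.121, 0.1974], 0.65, [283.0, 235.0]), ([0.5676, -0.2171, 0.0013], 0.58, [44.0, 193.0])]
200 107
60 2
```

View pics/w3c.png

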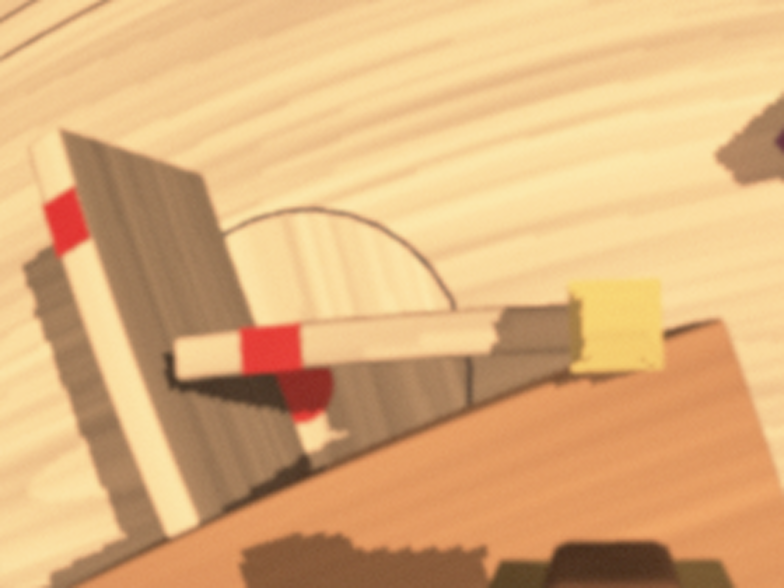

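The crop shows the brass spindle square at (570–663, 280–371), the door's red mark at (271,348), the panel's red mark at (67,221), and the door leaf ajar. I'll measure these by colour.

```bash
cat >> h.py <<'E'
def blob(img,lo,hi,roi):
    x0,y0,x1,y1=roi
    m=cv2.inRange(cv2.cvtColor(img[y0:y1,x0:x1],cv2.COLOR_BGR2HSV),lo,hi)
    n,l,s,c=cv2.connectedComponentsWithStats(m); i=1+np.argmax(s[1:,4])
    pts=np.argwhere(l==i)[:,::-1].astype(np.float32)
    r=cv2.minAreaRect(pts); return s[i],c[i]+[x0,y0],r,cv2.boxPoints(r)+[x0,y0]
E
python3 -c "
from h import *
p=dict(np.load('w3.npz')); im=p['img']; hsv=cv2.cvtColor(im,cv2.COLOR_BGR2HSV)
for u,v in[(620,320),(620,250),(420,335),(530,325),(67,221),(271,348)]: print((u,v),hsv[int(2+v/2.8),int(60+u/2.8)])
s,c,r,b=blob(im,(20,110,120),(35,255,255),(250,90,310,150))
print(s,r); W=np.array([wonz(p,q,0.144) for q in b]); print(W.round(4),W.mean(0).round(4), wonz(p,c,0.144).round(4))
e=[np.degrees(np.arctan2(*(W[(i+1)%4]-W[i])[1::-1]))%90 for i in range(4)]; print(e,[np.linalg.norm(W[(i+1)%4]-W[i]) for i in range(4)])
for roi in[(70,60,95,100),(140,110,172,138)]:
  s,c,r,b=blob(im,(0,150,100),(6,255,255),roi); print(s,c,wonz(p,c,0.12).round(4))
"
```

```text
(620, 320) [ 22 134 247]
(620, 250) [ 18  99 245]
(420, 335) [ 18 100 246]
(530, 325) [ 14 115 167]
(67, 221) [  1 196 225]
(271, 348) [  1 194 229]
[ 13  11  34  33 907] ((29.935161590576172, 26.703243255615234), (32.05995178222656, 32.659202575683594), 87.1375961303711)
[[0.561  0.1289 0.144 ]
 [0.566  0.1521 0.144 ]
 [0.5892 0.1472 0.144 ]
 [0.5842 0.1238 0.144 ]] [0.5751 0.138  0.144 ] [0.5752 0.139  0.144 ]
[np.float64(78.02149751446387), np.float64(78.14279289923887), np.float64(78.02921666884744), np.float64(77.68650302553098)] [np.float64(0.02375681659622627), np.float64(0.023735687513242235), np.float64(0.02394586224279244), np.float64(0.023739266180301227)]
[  6   9  16  25 246] [83.21138211 80.91869919] [ 0.4867 -0.0226  0.12  ]
[  6   8  26  20 402] [157.28606965 127.70646766] [0.5538 0.037  0.12  ]
```

```bash
python3 -c "
from h import *
go(0.574,0.1383,0.212,168)"
```

```text
shift [7.38 0.14 2.84] twist -3.1 rows>= 1.9
```

Emit:
send_rows(xyz=[[2.5,0.1,0],[5,0.1,1],[7.4,0.1,2.8],[7.4,0.1,2.8],[7.4,0.1,2.8],[7.4,0.1,2.8],[7.4,0.1,2.8]], twist=[-1,-2,-3.1,-3.1,-3.1,-3.1,-3.1], claw=[1,1,1,1,1,1,1])

```text
t: 7.53
ee_pos: [0.575, 0.1386, 0.213]
tool_rot: [0.104, 0.995, 0.0, 0.001]
wrist_force: [0.3, 0.8, -0.6]
grip_width: 0.0188
grip_force: 59.4
```

```bash
python3 -c "
from h import *
show(); go(0.574,0.1383,0.186,168)"
```

```text
7.53 [0.575  0.1386 0.213 ] [[-0.978, 0.207, 0.002], [0.207, 0.978, 0.0], [-0.001, 0.001, -1.0]] [ 0.19  0.42  1.76 -0.    0.97 -1.18] 0.01882882498035718 59.408424496650696 [ 0.3  0.8 -0.6]
shift [ 0.1  -0.05  2.7 ] twist 0.03 rows>= 0.6
```

Emit:
send_rows(xyz=[[0.1,0,0.7],[0.1,0,1.4],[0.1,0,1.9],[0.1,0,2.4],[0.1,0,2.7],[0.1,0,2.7],[0.1,0,2.7]], twist=[0,0,0,0,0,0,0], claw=[1,1,1,1,1,1,1])

```text
t: 8.12
ee_pos: [0.5735, 0.1392, 0.1851]
tool_rot: [0.104, 0.995, 0.0, 0.001]
wrist_force: [4.7, -0.6, -2.0]
grip_width: 0.0188
grip_force: 59.4
```

```bash
python3 -c "
from h import *
show(); go(0.574,0.1383,0.1655,168)"
```

```text
8.12 [0.5735 0.1392 0.1851] [[-0.978, 0.206, 0.001], [0.206, 0.978, -0.0], [-0.001, 0.0, -1.0]] [ 0.19  0.45  1.79 -0.    0.91 -1.18] 0.01879201904811587 59.38699543476105 [ 4.7 -0.6 -2. ]
shift [-0.06 -0.07  1.96] twist 0.08 rows>= 0.5
```

Emit:
send_rows(xyz=[[-0.1,0,0.3],[-0.1,0,0.6],[-0.1,0,1.0],[-0.1,0,1.4],[-0.1,0,1.8],[-0.1,0,2.0],[-0.1,0,2.0]], twist=[0,0,0,0,0,0,0], claw=[1,1,1,1,1,1,1])

```text
t: 8.7
ee_pos: [0.5743, 0.139, 0.1648]
tool_rot: [0.104, 0.995, 0.0, 0.0]
wrist_force: [7.8, -1.8, -3.0]
grip_width: 0.0188
grip_force: 59.2
```

```bash
python3 -c "
from h import *
show()"
```

```text
8.7 [0.5743 0.139  0.1648] [[-0.978, 0.206, 0.001], [0.206, 0.978, 0.0], [-0.001, 0.0, -1.0]] [ 0.19  0.47  1.8  -0.    0.87 -1.18] 0.018841476472882947 59.15005445480347 [ 7.8 -1.8 -3. ]
```

Emit:
send_rows(xyz=[[-0.1,0,0.15],[-0.1,0,0.3],[-0.1,0,0.3],[-0.1,0,0.3]], twist=[0,0,0,0], claw=[1,1,1,1])

```text
t: 9.03
ee_pos: [0.5749, 0.1388, 0.1631]
tool_rot: [0.104, 0.995, 0.0, 0.0]
wrist_force: [-2.2, -3.1, 19.0]
grip_width: 0.0188
grip_force: 62.3
```

Emit:
send_rows(xyz=[[0,0,-0.15],[0,0,-0.15],[0,0,-0.15],[0,0,-0.15],[0,0,-0.15],[0,0,-0.15],[0,0,-0.15],[0,0,-0.15],[0,0,-0.15],[0,0,-0.15],[0,0,-0.15],[0,0,-0.15]], twist=[0,0,4,8,13,18,23,28,32,36,40,40], claw=[1,1,1,1,1,1,1,1,1,1,1,1])

```text
t: 10.03
ee_pos: [0.5752, 0.1389, 0.1635]
tool_rot: [0.44, 0.898, 0.0, 0.0]
wrist_force: [6.3, -0.4, -1.1]
grip_width: 0.0189
grip_force: 59.5
```

```bash
python3 -c "
from h import *
show();print(bot.observe()['wrist_torque'])"
```

```text
10.03 [0.5752 0.1389 0.1635] [[-0.613, 0.79, 0.001], [0.79, 0.613, 0.0], [-0.0, 0.001, -1.0]] [ 0.19  0.48  1.8   0.    0.86 -0.47] 0.018886145233200743 59.465723633766174 [ 6.3 -0.4 -1.1]
[-0.04190725 -1.24320947 -0.00276197]
```

Emit:
send_rows(xyz=[[0,0,0],[0,0,0],[0,0,0],[0,0,0],[0,0,0],[0,0,0],[0,0,0],[0,0,0],[0,0,0],[0,0,0]], twist=[4,9,14,19,24,28,31,34,34,34], claw=[1,1,1,1,1,1,1,1,1,1])

```text
t: 10.87
ee_pos: [0.5756, 0.1389, 0.1636]
tool_rot: [0.682, 0.732, 0.001, 0.0]
wrist_force: [8.4, -0.5, -2.2]
grip_width: 0.0189
grip_force: 59.3
```

```bash
python3 -c "
from h import *
show();print(bot.observe()['wrist_torque'])"
```

```text
10.87 [0.5756 0.1389 0.1636] [[-0.071, 0.997, 0.002], [0.997, 0.071, 0.0], [0.0, 0.002, -1.0]] [ 0.19  0.48  1.8  -0.    0.86  0.11] 0.018941555429701006 59.32494342327118 [ 8.4 -0.5 -2.2]
[-0.18597204 -1.66496618  0.029453  ]
```

Emit:
send_rows(xyz=[[-0.0,-0.05,0],[0,-0.05,0],[0,-0.05,0],[0,-0.05,0],[0,-0.05,0]], twist=[1.5,3,4,4,4], claw=[1,1,1,1,1])

```text
t: 11.28
ee_pos: [0.5757, 0.1389, 0.1636]
tool_rot: [0.707, 0.708, 0.001, 0.001]
wrist_force: [10.8, 0.1, -4.8]
grip_width: 0.0189
grip_force: 59.2
```

```bash
python3 -c "
from h import *
show();print(bot.observe()['wrist_torque'])
p=bot.grab_frame('top'); np.savez('top1.npz',**{k:p[k] for k in('img','intrinsics','origin','orientation')})
c=p['img'][170:290,190:350]; cv2.imwrite('pics/top1.png',cv2.resize(c,None,fx=5,fy=5,interpolation=cv2.INTER_CUBIC))
"
```

```text
11.28 [0.5757 0.1389 0.1636] [[-0.001, 1.0, 0.003], [1.0, 0.001, 0.0], [0.0, 0.003, -1.0]] [ 0.19  0.47  1.8  -0.    0.86  0.18] 0.018859018427081133 59.15468215942383 [10.8  0.1 -4.8]
[ 0.02403285 -2.32986273  0.22684672]
```

View pics/top1.png

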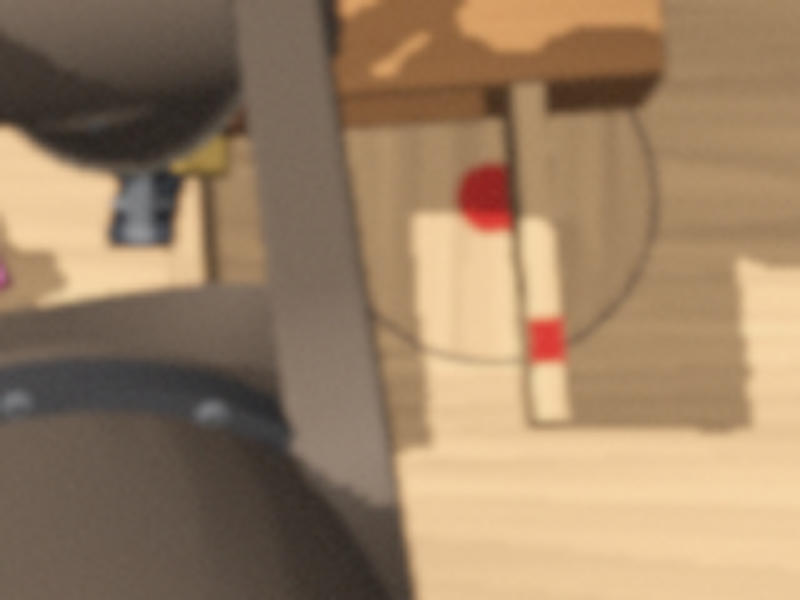

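The top view shows the panel with its red mark at crop (547,340), but the arm hides the door. The hinge torque has risen to 0.23 N·m, so the door is at its stop. I'll ease off, release, lift and check.

Emit:
send_rows(xyz=[[0,0.1,0],[0,0.1,0],[0,0.1,0],[0,0.1,0],[0,0.1,0],[0,0.1,0],[0,0.1,0],[0,0.1,-2],[0,0.1,-5],[0,0.1,-8],[0,0.1,-8],[0,0.1,-8]], twist=[-2,-3,-3,-3,-3,-3,-3,-3,-3,-3,-3,-3], claw=[1,1,3,5,7,7,7,7,7,7,7,7])

```text
t: 12.33
ee_pos: [0.5761, 0.1389, 0.2455]
tool_rot: [0.688, 0.726, 0.001, 0.001]
wrist_force: [0.0, -0.5, -0.0]
grip_width: 0.07
grip_force: 0.0
```

```bash
python3 -c "
from h import *
show(); go(0.53,0.21,0.26,94)"
```

```text
12.33 [0.5761 0.1389 0.2455] [[-0.054, 0.999, 0.003], [0.999, 0.054, 0.001], [0.0, 0.003, -1.0]] [0.19 0.38 1.72 0.   1.04 0.13] 0.06997422224693692 0.0 [ 0.  -0.5 -0. ]
shift [ 7.34 -4.22 -1.46] twist -0.93 rows>= 2.1
```

Emit:
send_rows(xyz=[[-4,-2,-1.5],[-8,-4,-1.5],[-9,-5,-1.5],[-9,-5,-1.5],[-9,-5,-1.5],[-9,-5,-1.5]], twist=[0,0,0,0,0,0], claw=[7,7,7,7,7,7])

```text
t: 12.83
ee_pos: [0.5301, 0.0464, 0.2582]
tool_rot: [0.688, 0.726, -0.0, -0.0]
wrist_force: [-0.0, 0.2, 0.4]
grip_width: 0.0701
grip_force: 0.0
```

```bash
python3 -c "
from h import *
show(); p=look('w4',['spindle','handle','door','panel_mark','rack'])
"
```

```text
12.83 [0.5301 0.0464 0.2582] [[-0.053, 0.999, -0.001], [0.999, 0.053, 0.0], [0.0, -0.001, -1.0]] [ 0.03  0.29  1.83  0.    1.02 -0.02] 0.07009375525063911 0.0 [-0.   0.2  0.4]
[0.526 0.114 0.403] 325.19226210127806
spindle []
handle [([0.5741, 0.1417, 0.1191], 0.64, [336.0, 94.0]), ([0.5695, -0.2137, -0.0004], 0.64, [295.0, 344.0])]
door [([0.5775, 0.1336, 0.002], 0.87, [321.0, 108.0])]
panel_mark [([0.4861, -0.0166, 0.1276], 0.97, [228.0, 263.0])]
rack []
```

View pics/w4.png

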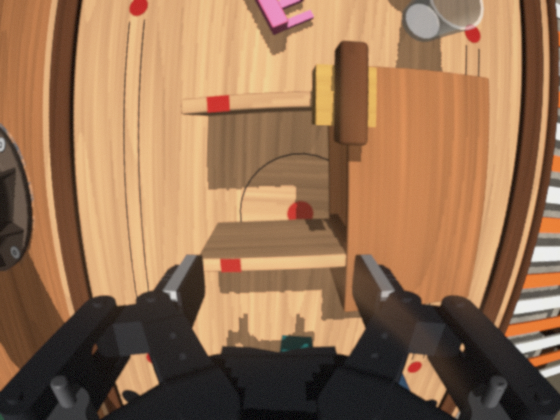

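The door now stands open, parallel to the panel. Its mark is at px (218,103) and the panel's at (231,265), with the handle seated at (346,93).

```bash
python3 -c "
from h import *
p=dict(np.load('w4.npz')); im=p['img']
P=[]
for roi in[(200,88,240,120),(215,250,250,280)]:
  s,c,r,b=blob(im,(0,140,90),(7,255,255),roi); P.append(wonz(p,c,0.12)); print(s,P[-1].round(4))
d=P[0]-P[1]; m=(P[0]+P[1])/2; yaw=np.degrees(np.arctan2(d[1],d[0]))-90; print('rest',m,np.linalg.norm(d),'cab yaw',yaw)
h=np.array([0.575,0.1385]);l=h-P[0][:2]; print('leaf',np.linalg.norm(l),np.degrees(np.arctan2(l[1],l[0])))
q=dict(np.load('w1.npz'));
s,c,r,b=blob(q['img'],(155,80,80),(175,255,255),(250,70,430,240)); print(s,b)
for r in [(0.482,0.312,231,95)]: go(0.46,0.24,0.258,117)
"
```

```text
[  7   7  23  18 374] [0.4729 0.1273 0.12  ]
[  6   9  20  14 263] [ 0.4869 -0.0228  0.12  ]
rest [0.479853   0.05223879 0.12      ] 0.1507572895672689 cab yaw 5.327454922425574
leaf 0.10275881197716485 6.261859815728169
[  19   11  153  146 5227] [[264.43141365 195.87301636]
 [397.35780334  77.42375183]
 [428.52659607 112.40205383]
 [295.60020447 230.85131836]]
shift [19.68 -5.96  0.06] twist -23.87 rows>= 4.9
```

```bash
python3 -c "
from h import *
go(0.50,0.25,0.26,117)
"
```

```text
shift [20.46 -1.91 -0.14] twist -23.87 rows>= 4.9
```

Emit:
send_rows(xyz=[[4,0,0],[8,0,0],[12,-0.5,0],[16,-1,0],[19,-2,0],[20.5,-2,0],[20.5,-2,0],[20.5,-2,0],[20.5,-2,0]], twist=[-5,-10,-15,-20,-24,-24,-24,-24,-24], claw=[7,7,7,7,7,7,7,7,7])

```text
t: 13.88
ee_pos: [0.4992, 0.2495, 0.2586]
tool_rot: [0.522, 0.853, -0.0, 0.0]
wrist_force: [0.4, -0.2, -0.2]
grip_width: 0.0699
grip_force: 0.0
```

```bash
python3 -c "
from h import *
show(); p=look('w5',['rack','teeth'])
"
```

```text
13.88 [0.4992 0.2495 0.2586] [[-0.455, 0.89, -0.0], [0.89, 0.455, -0.0], [-0.0, -0.0, -1.0]] [ 0.41  0.32  1.78 -0.    1.04 -0.06] 0.06985330015080031 0.0 [ 0.4 -0.2 -0.2]
[0.468 0.31  0.403] 325.19226210127806
rack [([0.4754, 0.3114, -0.0033], 0.88, [285.0, 123.0])]
teeth [([0.5108, 0.3329, 0.0043], 0.73, [319.0, 121.0])]
```

View pics/w5.png

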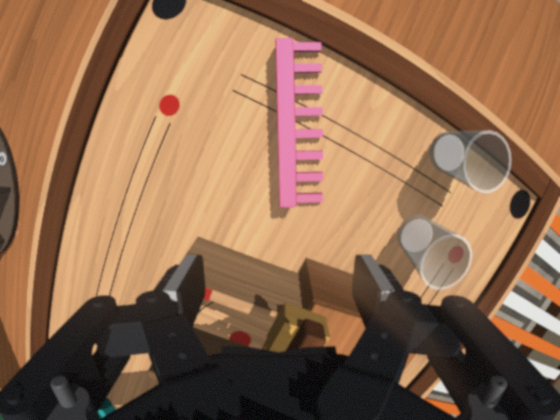

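The rack's spine top runs from px (276–293, 40) to (281–296, 206), with the teeth to the right.

```bash
python3 -c "
from h import *
p=dict(np.load('w5.npz'))
c=[(276.5,39.5),(293,39.5),(296.5,206),(281,207)]
W=np.array([wonz(p,q,0.036) for q in c]); m=W.mean(0); d=(W[0]+W[1]-W[2]-W[3])/2; yaw=np.degrees(np.arctan2(d[1],d[0]))
print(W.round(4),m,np.linalg.norm(d),np.linalg.norm(W[0]-W[1]),np.linalg.norm(W[2]-W[3]),yaw)
show(); go(m[0],m[1],0.06,yaw); go(m[0],m[1],0.0145,yaw)
"
```

```text
[[0.4228 0.3927 0.036 ]
 [0.4391 0.4012 0.036 ]
 [0.5311 0.2322 0.036 ]
 [0.5156 0.2229 0.036 ]] [0.47714282 0.31224246 0.036     ] 0.19291218997447532 0.018375321068129162 0.018166533959380504 118.61571041065086
14.03 [0.4994 0.2489 0.2588] [[-0.454, 0.891, -0.0], [0.891, 0.454, -0.0], [-0.0, -0.0, -1.0]] [ 0.41  0.32  1.78 -0.    1.04 -0.06] 0.06999507380795174 0.0 [-0.6  0.6  0.9]
shift [ 6.66  0.89 19.88] twist -1.61 rows>= 5.0
shift [ 6.66  0.89 24.43] twist -1.61 rows>= 6.1
```

Emit:
send_rows(xyz=[[3,0.4,4],[6.6,0.9,8],[6.6,0.9,12],[6.6,0.9,16],[6.6,0.9,20],[6.6,0.9,20],[6.6,0.9,20],[6.6,0.9,20]], twist=[-1.6,-1.6,-1.6,-1.6,-1.6,-1.6,-1.6,-1.6], claw=[7,7,7,7,7,7,7,7])

```text
t: 14.7
ee_pos: [0.4778, 0.3123, 0.0596]
tool_rot: [0.51, 0.86, -0.0, -0.0]
wrist_force: [0.5, 0.4, 0.9]
grip_width: 0.07
grip_force: 0.0
```

```bash
python3 -c "
from h import *
show(); go(0.4771,0.3122,0.016,118.6)
"
```

```text
14.7 [0.4778 0.3123 0.0596] [[-0.479, 0.878, -0.0], [0.878, 0.479, -0.0], [-0.0, -0.0, -1.0]] [ 0.53  0.6   1.92 -0.    0.63  0.03] 0.06999559510380915 0.0 [0.5 0.4 0.9]
shift [ 0.02 -0.06  4.36] twist 0.03 rows>= 1.0
```

Emit:
send_rows(xyz=[[0,0,2],[0,0,3.5],[0,0,4.35],[0,0,4.35],[0,0,4.35],[0,0,4.35],[0,0,4.35],[0,0,4.35],[0,0,4.35],[0,0,4.35],[0,0,4.35],[0,0,4.35]], twist=[0,0,0,0,0,0,0,0,0,0,0,0], claw=[7,7,7,7,5,3,1,1,1,1,1,1], squeeze=60)

```text
t: 15.7
ee_pos: [0.4776, 0.3129, 0.0163]
tool_rot: [0.51, 0.86, 0.001, 0.0]
wrist_force: [-2.7, -2.4, 12.6]
grip_width: 0.0188
grip_force: 59.5
```

```bash
python3 -c "
from h import *
show(); M=R.from_quat(bot.observe()['tool_rot']).as_matrix()
# target tool yaw = cab yaw 5.3 + 90
go(0.48,0.0522,0.19,95.3)
"
```

```text
15.7 [0.4776 0.3129 0.0163] [[-0.48, 0.877, 0.001], [0.877, 0.48, 0.001], [-0.0, 0.001, -1.0]] [ 0.53  0.67  1.94 -0.    0.54  0.03] 0.01875953074890368 59.45914149284363 [-2.7 -2.4 12.6]
shift [-22.98 -12.29 -17.38] twist 23.4 rows>= 7.5
```

Emit:
send_rows(xyz=[[0,0,-3],[0,0,-7],[0,0,-11],[0,0,-15],[0,0,-19],[0,0,-21],[-3.5,-1.8,-21],[-7,-3.7,-21],[-10.5,-5.6,-21],[-14,-7.5,-21],[-17.5,-9.4,-21],[-21,-11.3,-21]], twist=[0,0,0,0,0,0,4,8,12,16,20,23.4], claw=[1,1,1,1,1,1,1,1,1,1,1,1])

```text
t: 16.7
ee_pos: [0.4782, 0.0725, 0.2257]
tool_rot: [0.675, 0.738, 0.0, 0.0]
wrist_force: [0.4, 0.4, -2.1]
grip_width: 0.0185
grip_force: 59.7
```

Emit:
send_rows(xyz=[[0,0,0],[0,0,0],[0,0,0],[0,0,0]], twist=[0,0,0,0], claw=[1,1,1,1])

```text
t: 17.03
ee_pos: [0.4788, 0.0751, 0.2254]
tool_rot: [0.673, 0.739, 0.0, -0.0]
wrist_force: [0.4, 0.3, -1.5]
grip_width: 0.0186
grip_force: 59.7
```

```bash
python3 -c "
from h import *
show(); go(0.48,0.0522,0.16,95.3)
p=bot.grab_frame('top'); print([(np.round(d['position'],4).tolist(),d['p']) for q in('rack','teeth') for d in bot.tip_of(p,q)[:2]])
"
```

```text
17.03 [0.4788 0.0751 0.2254] [[-0.093, 0.996, 0.0], [0.996, 0.093, 0.0], [0.0, 0.0, -1.0]] [ 0.09  0.26  1.97  0.    0.91 -0.  ] 0.01857699491823667 59.65725839138031 [ 0.4  0.3 -1.5]
shift [-2.29 -0.09  6.54] twist 0.06 rows>= 1.7
[([0.702, 0.2645, -0.0009], 0.62)]
```

Emit:
send_rows(xyz=[[-2.3,0,0],[-2.3,0,2],[-2.3,0,5],[-2.3,0,7],[-2.3,0,8],[-2.3,0,8.4],[-2.3,0,8.4],[-2.3,0,8.4]], twist=[0,0,0,0,0,0,0,0], claw=[1,1,1,1,1,1,1,1])

```text
t: 17.85
ee_pos: [0.4814, 0.0517, 0.142]
tool_rot: [0.674, 0.739, 0.0, 0.0]
wrist_force: [0.4, -0.8, -1.3]
grip_width: 0.0187
grip_force: 59.7
```

Emit:
send_rows(xyz=[[0,0,0.2],[0,0,0.4],[0,0,0.5],[0,0,0.5],[0,0,0.5]], twist=[0,0,0,0,0], claw=[1,1,1,1,1])

```text
t: 18.27
ee_pos: [0.481, 0.0513, 0.1365]
tool_rot: [0.674, 0.739, 0.0, 0.0]
wrist_force: [1.1, -0.5, -0.8]
grip_width: 0.0186
grip_force: 59.7
```

```bash
python3 -c "
from h import *
show()"
```

```text
18.27 [0.481  0.0513 0.1365] [[-0.092, 0.996, 0.0], [0.996, 0.092, 0.0], [-0.0, 0.0, -1.0]] [ 0.04  0.38  2.06 -0.    0.69 -0.05] 0.018645816130608 59.667009115219116 [ 1.1 -0.5 -0.8]
```

Nearly touching. I'll lower it a little further.

Emit:
send_rows(xyz=[[0,0,0.1],[0,0,0.2],[0,0,0.2],[0,0,0.2]], twist=[0,0,0,0], claw=[1,1,1,1])

```text
t: 18.6
ee_pos: [0.4811, 0.0513, 0.1362]
tool_rot: [0.674, 0.739, 0.0, 0.0]
wrist_force: [-13.4, -0.4, 45.1]
grip_width: 0.0188
grip_force: 65.8
```

Emit:
send_rows(xyz=[[0,0,-0.15],[0,0,-0.15],[0,0,-0.15]], twist=[0,0,0], claw=[1,1,1])

```text
t: 18.85
ee_pos: [0.4812, 0.0513, 0.1363]
tool_rot: [0.674, 0.739, 0.0, 0.0]
wrist_force: [-3.4, -0.6, 13.9]
grip_width: 0.019
grip_force: 61.9
```

Emit:
send_rows(xyz=[[0,0,-0.1],[0,0,-0.1],[0,0,-0.1],[0,0,-0.1],[0,0,-0.1],[0,0,-0.1],[0,0,-1.5],[0,0,-4],[0,0,-8],[0,0,-12],[0,0,-12],[0,0,-12]], twist=[0,0,0,0,0,0,0,0,0,0,0,0], claw=[1,1,2.2,3,4.5,5,5,5,5,5,5,5])

```text
t: 19.85
ee_pos: [0.4822, 0.0514, 0.2579]
tool_rot: [0.674, 0.739, 0.002, 0.002]
wrist_force: [-0.2, 0.7, -0.8]
grip_width: 0.05
grip_force: 0.0
```

Emit:
send_rows(xyz=[[-4,-2,0],[-8,-2,0],[-12,-2,0],[-12,-2,0],[-12,-2,0],[-12,-2,0]], twist=[0,0,0,0,0,0], claw=[5,5,5,5,5,5])

```text
t: 20.35
ee_pos: [0.4713, -0.07, 0.2548]
tool_rot: [0.674, 0.738, -0.0, -0.001]
wrist_force: [0.2, 0.6, 0.1]
grip_width: 0.05
grip_force: 0.0
```

```bash
python3 -c "
from h import *
show(); p=look('w6',['rack','teeth','handle','door'])
"
```

```text
20.35 [ 0.4713 -0.07    0.2548] [[-0.091, 0.996, -0.002], [0.996, 0.091, 0.001], [0.001, -0.002, -1.0]] [-0.21  0.21  1.95  0.    0.98 -0.3 ] 0.05002409406354111 0.0 [0.2 0.6 0.1]
[ 0.465 -0.003  0.399] 325.19226210127806
rack [([0.4821, 0.05, 0.1185], 0.91, [305.0, 64.0])]
teeth [([0.5205, 0.0554, 0.1273], 0.68, [351.0, 62.0])]
handle []
door [([0.5787, 0.1337, 0.0026], 0.66, [380.0, 28.0])]
```

View pics/w6.png

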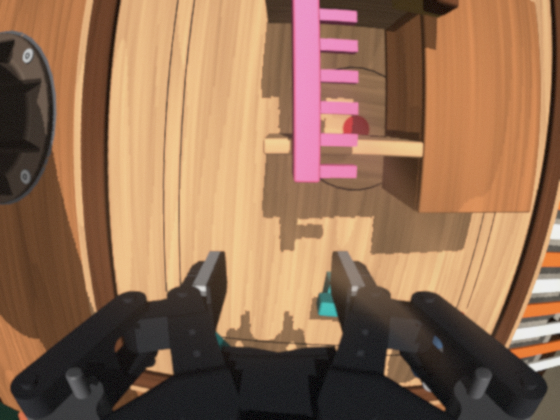

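The rack's spine lies over the panel at px (306,150), across its mark, with the teeth towards the cabinet on the right. I'll take one last check of the handle and door from the side camera.

```bash
python3 -c "
from h import *
p=bot.grab_frame('side'); print([(q,np.round(d['position'],4).tolist(),round(d['p'],2)) for q in('handle','rack','tumbler_a','jar') for d in bot.tip_of(p,q)[:2]])
cv2.imwrite('pics/side1.png',cv2.resize(p['img'][120:270,230:430],None,fx=4,fy=4,interpolation=cv2.INTER_CUBIC))
"
```

```text
[('handle', [0.3892, -0.3334, -0.0006], 0.87), ('handle', [0.5792, 0.1404, 0.1232], 0.76), ('rack', [0.4813, 0.0537, 0.1174], 0.73), ('tumbler_a', [0.6823, 0.385, -0.0006], 0.82), ('tumbler_a', [0.7034, 0.2659, -0.0015], 0.56), ('jar', [0.7242, -0.2909, -0.0013], 0.89)]
```

View pics/side1.png

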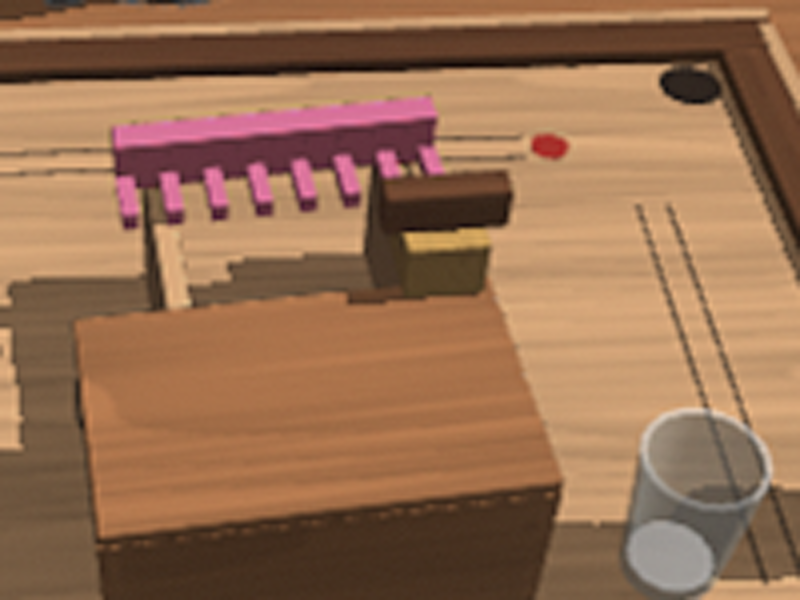

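The side view shows the rack level across both edges at crop (275,135), the handle upright and seated at (445,235), the door open, and the tumblers where they were. I'm handing in.

```bash
python3 -c "
from rig import bot
print(bot.finish_job())"
```

```text
the job is handed in; nothing more can be done
None
```

I handed the job in (no verdict came back): the handle is seated on its spindle, the door is open to its stop, and the rack lies level across both edges with its teeth towards the cabinet, and the tumblers and jar measure where they started.

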